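# Fit the right cup on the spice grinder and hold it pressed

### The job

One jar has been set out on the small round cork mat: for the tall herb jar use the grinder's tall narrow cup, for the short salt jar its low wide cup. Take that cup from the wooden block, turn it until the cross-shaped stem meshes with the cross-shaped socket of the grinder, slide it fully home and press it all the way down against the spring. Finish while still gripping the cup and holding it pressed down; leave the other cup in the block and everything else where it stands.

Things in the scene. Friction and masses are not known exactly. Their poses are not given: they have to be found in the camera images.
- tall_cup_mid (a point): Centre of the tall steel cup, 0.14 to 0.24 kg. From below: cross stem 22 mm long (two bars 26 x 8 mm, rounded foot), flange 52 mm across, 4 mm thick, square body 44 x 44 x 84 mm. Point is 33 mm above the flange's underside, 55 mm below the top. z up; x, y along the stem's bars and square to the body's sides (quarter turns are alike). Starts upright in a block hole, flange on the block, any yaw.
- wide_cup_mid (a point): Centre of the low wide steel cup: same stem, flange and mass range as the tall cup, but a square body 60 x 60 x 56 mm. Point is 41 mm above the stem's foot, 19 mm above the flange's underside, 41 mm below the top. Axes as for the tall cup. A black cross on each cup's top shows how its stem is turned. Stands in the other hole of the block.
- block: Fixed wooden storage block 76 (x) x 190 (y) x 30 mm high; origin at the centre of its underside. Two round holes 32 mm across, 26 mm deep, at y = +65 and -65 mm in its frame; either cup may be in either hole.
- drive_mouth (a point): Centre of the cross socket in the top face of the grinder's square steel drive plate (46 mm), 66 mm above the worktop, in the open top of a fixed grey round housing (120 mm across, 62 high, well 76 across). z up; x, y along the cross's arms: slots 10 mm wide, 28 long, deeper than the stem (1 mm play a side; quarter turns fit). The plate cannot turn. Cup is home with its flange on this face.
- drive (a joint): Downward travel of the sprung drive plate in m: 0 = up (start), 0.010 = all the way down against its stop. The spring needs about 4 N to start and about 12 N at the stop, and pushes it back up if let go.
- round_mat: Small round cork mat, 110 mm across, 4 mm thick, fixed on the worktop; origin at the centre of its underside. One of the two jars stands on its middle.
- herbs_mid (a point): Centre of the tall glass herb jar with a dark lid, 65 mm across, 199 mm high, upright. It stands on the round mat, or else on the long cork mat (130 x 260 mm) at the back right. Not to be moved.
- salt_mid (a point): Centre of the short salt jar with a white lid, 65 mm across, 59 mm high, upright. It stands on the round mat, or else on the long cork mat. Not to be moved.
- ghee_mid (a point): Centre of a glass jar with a mustard-yellow lid, 59 mm across, 87 mm high, on the long cork mat. Bystander.
- measure_mid (a point): Centre of a brass-coloured double-cone spirit measure, 45 mm across, 91 mm high, standing on the worktop left of the grinder. Bystander.
Mind the look-alikes: they are no part of the job. What is shaped like the part that bears salt_mid but turquoise is not meant.

How it is judged:
By the outcome, as a careful person would: the job done as asked, in the order asked, and still so for the second after the job is handed in, while the arm keeps its last pose, push and grip.
It also fails if it takes over 35 s, if anything falls off the work surface, if the arm or the gripper's body presses on something with over 40 N, if the wrist force passes 120 N, or if a joint passes its speed limit or range.

### The arm

A 6-joint arm with a two-finger parallel gripper is mounted at the origin on a cart in front of the work surface, level with it; the furniture and walls round the work are solid. World frame = base frame: x ahead of the robot, y to its left, z up, the work surface at z = 0. Lengths are in mm, angles in rad, forces in N, time in s.
With the tool pointing down it reaches from about 400 to 925 mm from the base axis. Payload 12.5 kg.
Tool frame: the origin (TCP) lies midway between the tips of the shut fingers; the grasp point (between the pads) lies 19 mm behind it; z points along the fingers, y is the line along which they close (so a half turn about z gives the same grasp; the last joint's range is limited). The gripper opens to 95 mm and grips with 3 to 60 N. Pads are 20 mm wide; open, the fingers measure 119 mm over their backs; the gripper's body (75 mm by 180 mm) begins 59 mm behind the grasp point.
Start: joints at [1.016, 0.491, 1.559, -0, 1.092, -0.106], TCP at [271.165, 563.131, 214.661] pointing down, gripper open.
Joint ranges: [-3.1, 3.1], [-0.84, 2.19], [0.05, 2.79], [-1.13, 4.28], [0.06, 2.93], [-2.69, 2.69]. Speed limits (rad/s): [2.22, 2.22, 2.79, 3.14, 3.14, 3.14].

### API

Orientations are given as [roll, pitch, yaw] about the fixed x, y, z axes, in that order (R = Rz(yaw) Ry(pitch) Rx(roll)).
In Python, from cell import state, viewer, env, models gives the robot as it stands. The module is installed in compiled form; this text tells all that it offers.
- The arm moves only by the tool arm_command, never from a script. Its argument "rows" is a list of rows, each a list of 2 entries, a list of its own where there are three numbers: the shift along the tool's x, y, z normalised to -1 to 1, where 1 is 0.25 m, then the turn about the tool's z normalised to -1 to 1, where 1 is pi rad. A call has exactly 5 rows; each row shifts and turns the commanded pose from where the row before left it, along the tool's axes as they then stand; what a row does not reach is not made up. A row lasts 1/10 s, in which the tool goes at most 50 mm and 8.59 degrees, less where a joint would pass 70% of its speed; a pose out of reach is approached as far as the arm can. A call with a number of a shift or a turn outside -1 to 1 is refused whole. A call with a gripper value outside its range is refused whole. "claw" is the opening, from 0 (shut) to 1 (fully open), set as the call begins (left out, the last holds). The fingers move at their own pace and stop on an object; the grip force is fixed at half the most. Time passes only in rows, so rows that do not move let the fingers close, or fill a call up. It gives the time, the measured TCP pose, the force, the opening and the grip force at its end, in the units of the state.
- state(): the state, without advancing time (a new reading comes with each control period).
- viewer.read_camera(name): name is "scene" or "top" or "wrist"; returns (picture, depth): 420x560x3 uint8, red, green, blue; 420x560 float32, mm along the optical axis (not along the pixel's ray), 0 where there is no reading.
- viewer.get_calibration(name): a dict with "camera_matrix" (3x3 intrinsics, pixels), "world_to_cam" (4x4, takes a point from world to camera coordinates). Camera axes: x right, y up, looking along -z (the intrinsics and any distortion apply to the point x, -y, -z); pixel columns grow to the right and rows downward; lengths in mm; the calibration is good to about 2 mm. The wrist camera is an equidistant fisheye: a pixel r from the principal point sees the ray r / f radians off the axis. A picture is of the moment at which its call begins: read the wrist's pose just before it. get_calibration takes no time and is no camera call; for the wrist camera it gives the pose at the moment of the call.
- env.job_done(): hands the job in; it is judged then, once.
Trained networks look in the newest picture that a camera, given by its name, has taken for a name from the list of things; names that differ only in an ending like _2 or _b are one class to them, and where a whole thing is asked for, a point or a joint stands for the part that bears it (a point fixed in the world has none). Each returns a list of dicts, best first, with "confidence" (0 to 1); they miss things now and then, are a little off and sometimes report something else, mostly with a low value. They report only what shows in the picture. A call takes as long as a camera call. They do not tell look-alikes from the thing itself.
- models.search_frame(camera, label): "position" ([x, y, z] in mm, in world coordinates, good to about 4 mm: the middle of the surface that is visible of it).
- models.mark_of(camera, label): "position" ([x, y, z] in mm, in world coordinates, good to about 4 mm: a listed point, or the origin of a listed thing).
The state is a dict: "t": time; "joints": joint angles; "qvel": joint speeds; "tau": joint torques, N m; "eef_pos": TCP position; "tcp_rot": TCP orientation; "ft_force": force on the tool from outside, world axes, zero at the start; "moment": the same for the moment, N m; "opening": opening from 0.0 (shut) to 1.0 (fully open); "grip_force": force on a finger pad.
Only numpy, scipy, OpenCV 4.12 (cv2) and the standard library are available. Lean on these libraries where they do the work, as an engineer would, in place of code of your own. Each camera call takes 0.05 s, during which the arm holds its last target. There are 200 camera calls.

## Working session

There is one attempt and no reset: what is moved stays moved. The work goes in short steps, Python scripts to look and compute and a tool call to move; the robot and the scene stay as the last step left them, time stands still between calls to the robot, and variables do not carry over. Pictures are saved under pics/ and viewed, at most 10 in all, crops included, and the job is handed in when it is done.

Besides the shell and the picture viewer there is one more tool, called after "Request:" by a JSON object that holds its "method" and its "body", one argument or row to a line. arm_command: Moves the arm, as the interface text tells. Scaled input: -1 to 1 covers 0.25 m each way for a shift and pi rad each way for a turn. Its arguments: {"type":"object","properties":{"rows":{"type":"array","items":{"type":"array"}},"claw":{"type":"number"}},"required":["rows"]}

```bash
mkdir -p pics
python3 - <<'E'
from cell import state, viewer, env, models
import cv2,numpy as np
s=state();print(s)
for c in ("scene","top"):
    p,d=viewer.read_camera(c);cv2.imwrite(f"pics/{c}0.png",p[:,:,::-1]);np.savez(f"{c}0.npz",p=p,d=d,**viewer.get_calibration(c))
    print(c,viewer.get_calibration(c))
    for n in ["tall_cup_mid","wide_cup_mid","block","drive_mouth","round_mat","herbs_mid","salt_mid","measure_mid"]:
        print(n,[(np.round(r["position"]).tolist(),round(r["confidence"],2)) for r in models.mark_of(c,n)[:3]])
print(state()["t"])
E
```

```text
{'t': 0.0, 'joints': array([ 1.01642312e+00,  4.91540991e-01,  1.55947115e+00, -1.30843202e-05,
        1.09168056e+00, -1.05594757e-01]), 'qvel': array([ 0.00193245,  0.00116995, -0.00041891,  0.00148696,  0.00194233,
        0.00342654]), 'tau': array([-3.89075558e-04, -6.12653446e+01, -2.58172649e+01,  6.91817561e-02,
        4.83672868e-02, -1.88131025e-04]), 'eef_pos': array([271.01276712, 562.90705784, 214.0658095 ]), 'tcp_rot': array([-3.14049751e+00, -1.04403557e-04,  2.69282018e+00]), 'ft_force': array([ 0.24843207, -0.35407514, -1.01965562]), 'moment': array([-0.01693883, -0.05603051,  0.00475762]), 'grip_force': 0.0, 'opening': 1.0010762962196573}
scene {'camera_matrix': array([[534.13828484,   0.        , 282.59567629],
       [  0.        , 534.13828484, 204.02043671],
       [  0.        ,   0.        ,   1.        ]]), 'world_to_cam': array([[ 6.23699924e-01, -7.81352236e-01, -2.20700546e-02,
        -3.20259184e+02],
       [ 4.86328985e-01,  3.65789194e-01,  7.93525289e-01,
        -3.90806472e+02],
       [-6.11949772e-01, -5.05654970e-01,  6.08136932e-01,
        -
[... 881 characters left out ...]
048e-01, -9.53010859e-02,  2.05057915e-01,
        -5.91843826e+02],
       [-2.03930294e-01,  2.15301654e-02,  9.78748633e-01,
        -1.19685423e+03],
       [ 0.00000000e+00,  0.00000000e+00,  0.00000000e+00,
         1.00000000e+00]])}
tall_cup_mid [([467.0, -219.0, 64.0], 0.89), ([707.0, 199.0, 106.0], 0.41)]
wide_cup_mid [([496.0, -100.0, 52.0], 0.71)]
block [([481.0, -159.0, 1.0], 0.67)]
drive_mouth [([514.0, 208.0, 68.0], 0.78), ([469.0, -220.0, 62.0], 0.49)]
round_mat [([706.0, 207.0, -2.0], 0.9)]
herbs_mid [([706.0, 198.0, 102.0], 0.77)]
salt_mid [([698.0, 2.0, 29.0], 0.88), ([604.0, -21.0, 29.0], 0.77), ([702.0, -155.0, 33.0], 0.67)]
measure_mid [([533.0, 406.0, 46.0], 0.77)]
0.9
```

View pics/scene0.png

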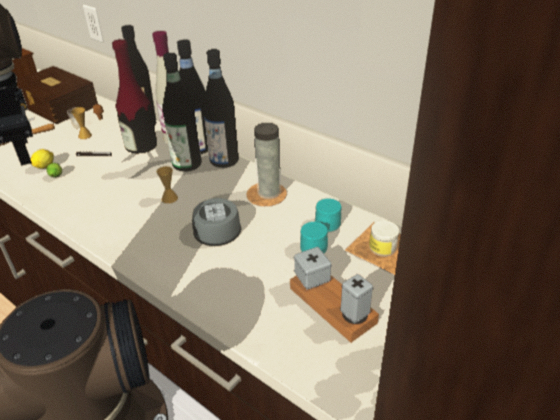

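View pics/top0.png

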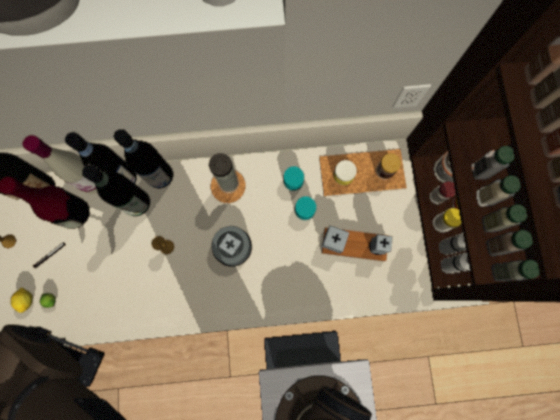

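```bash
cat > h.py <<'E'
import numpy as np
from scipy.spatial.transform import Rotation as Ro
def cloud(d,K,W):
    v,u=np.mgrid[:420,:560]
    P=np.stack([(u-K[0,2])/K[0,0]*d,-(v-K[1,2])/K[1,1]*d,-d],-1)
    return (P-W[:3,3])@W[:3,:3]
def rows(pos,rot,target,yaw=None,n=None):
    """rows in tool axes from pos,rot to target: equal shifts and turns"""
    R=Ro.from_euler('xyz',rot); dy=0
    if yaw is not None:
        dy=(yaw-rot[2]+np.pi)%(2*np.pi)-np.pi   # world yaw; tool z is down -> minus
    D=np.array(target,float)-pos
    n=n or max(int(np.ceil(np.linalg.norm(D)/49)),int(np.ceil(abs(np.degrees(dy))/8.5)),1)
    out=[]
    for i in range(n):
        s=R.inv().apply(D/n)/250
        out.append([s.round(4).tolist(),round(-dy/n/np.pi,4)])
        R=R*Ro.from_rotvec([0,0,-dy/n])
    return out
E
python3 - <<'E'
from h import *
from cell import viewer,state
import cv2
z=np.load("top0.npz");p,d=z["p"],z["d"]
X=cloud(d,z["camera_matrix"],z["world_to_cam"])
for a in [(384,243),(384,236),(336,238),(232,244),(227,185)]: print(a,X[a[1],a[0]].round())
for c in range(395,450,6): print(c,X[240,c].round(),X[290,c].round())
c=np.hstack([cv2.resize(p[215:265,315:405],(720,400),interpolation=2)[:, :], cv2.resize(p[220:270,207:257],(400,400),interpolation=2)])
c=cv2.resize(c,(800,286));
cv2.imwrite("pics/c1.png",c[:,:,::-1])
print(viewer.get_calibration("wrist"))
W=viewer.get_calibration("wrist")["world_to_cam"];print(-W[:3,:3].T@W[:3,3], Ro.from_euler('xyz',state()['tcp_rot']).inv().apply(-W[:3,:3].T@W[:3,3]-state()['eef_pos']))
E
```

```text
(384, 243) [ 464. -223.  115.]
(384, 236) [ 483. -225.  117.]
(336, 238) [494. -96.  90.]
(232, 244) [516. 205.  17.]
(227, 185) [677. 199.  95.]
395 [ 482. -287.   -4.] [ 334. -263.    1.]
401 [ 480. -304.   -0.] [ 332. -282.   -2.]
407 [ 479. -324.   -4.] [ 331. -299.    1.]
413 [ 476. -340.    2.] [ 329. -319.   -6.]
419 [ 475. -361.   -5.] [ 327. -336.   -3.]
425 [ 471. -370.   20.] [ 325. -354.   -6.]
431 [ 469. -386.   25.] [ 324. -370.   -1.]
437 [ 467. -405.   23.] [ 323. -368.   54.]
443 [ 463. -413.   47.] [ 322. -368.  101.]
449 [ 456. -406.  108.] [ 321. -369.  140.]
{'camera_matrix': array([[325.1922621 ,   0.        , 274.22470273],
       [  0.        , 325.1922621 , 206.35419905],
       [  0.        ,   0.        ,   1.        ]]), 'world_to_cam': array([[ 4.33793885e-01,  9.01012134e-01, -4.81291904e-06,
        -6.24521798e+02],
       [-8.66171179e-01,  4.17018175e-01, -2.75396677e-01,
         3.20966786e+01],
       [-2.48133741e-01,  1.19469563e-01,  9.61330677e-01,
        -3.91066688e+02],
       [ 0.00000000e+00,  0.00000000e+00,  0.00000000e+00,
         1.00000000e+00]])}
[201.67811445 596.03738576 384.78071716] [  76.88515805   -0.49235115 -170.11404934]
```

View pics/c1.png

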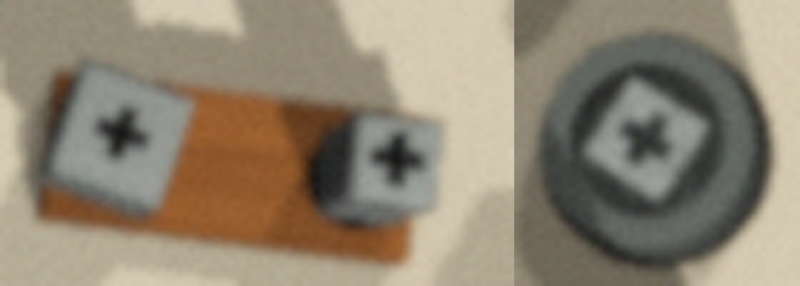

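Run:
```python
from h import *
from cell import state
s=state();print(s['t'],s['joints'])
print(rows(s['eef_pos'],s['tcp_rot'],[512,207,250],np.radians(142),10))
z=np.load("top0.npz");X=cloud(z["d"],z["camera_matrix"],z["world_to_cam"])
m=(X[...,2]>130)&(X[...,1]<560)&(X[...,1]>215);print(X[m][:,0].min(),X[m][:,1].min())
```

```text
0.9 [ 1.01639757e+00  4.90896339e-01  1.55888263e+00 -1.88314066e-05
  1.09166654e+00 -1.05612372e-01]
[[[-0.1486, -0.0866, -0.0141], np.float64(0.0068)], [[-0.1504, -0.0833, -0.0141], np.float64(0.0068)], [[-0.1522, -0.0801, -0.0141], np.float64(0.0068)], [[-0.1539, -0.0768, -0.0141], np.float64(0.0068)], [[-0.1555, -0.0735, -0.0141], np.float64(0.0068)], [[-0.157, -0.0702, -0.0141], np.float64(0.0068)], [[-0.1585, -0.0668, -0.0141], np.float64(0.0068)], [[-0.1599, -0.0634, -0.0141], np.float64(0.0068)], [[-0.1612, -0.0599, -0.0141], np.float64(0.0068)], [[-0.1624, -0.0564, -0.0141], np.float64(0.0068)]]
192.50791609955516 215.00188164629532
```

Request:
{"method": "arm_command", "body": {
  "rows": [
    [[-0.149,-0.087,-0.014],0.007],
    [[-0.15,-0.083,-0.014],0.007],
    [[-0.152,-0.08,-0.014],0.007],
    [[-0.154,-0.077,-0.014],0.007],
    [[-0.156,-0.073,-0.014],0.007]
  ]
}}

```text
t: 1.4
eef_pos: [392.2, 383.5, 232.4]
tcp_rot: [3.141, 0.0, 2.582]
ft_force: [0.7, 0.9, 0.5]
opening: 1.001
grip_force: 0.0
```

Request:
{"method": "arm_command", "body": {
  "rows": [
    [[-0.157,-0.07,-0.014],0.007],
    [[-0.158,-0.067,-0.014],0.007],
    [[-0.16,-0.063,-0.014],0.007],
    [[-0.161,-0.06,-0.014],0.007],
    [[-0.162,-0.056,-0.014],0.007]
  ]
}}

```text
t: 1.9
eef_pos: [511.9, 205.1, 250.0]
tcp_rot: [3.141, 0.0, 2.472]
ft_force: [0.6, 0.4, 0.1]
opening: 0.998
grip_force: 0.0
```

```bash
cat >> h.py <<'E'
import cv2
def rectify(img,K,W,z,cx,cy,half,px=4,interp=cv2.INTER_LINEAR):
    """ortho picture of plane z round (cx,cy): col=+x*px, row=-y*px (px per mm)"""
    n=int(2*half*px); g=(np.arange(n)+.5)/px-half
    x,y=np.meshgrid(cx+g,cy-g)
    P=np.stack([x,y,np.full_like(x,z)],-1)@W[:3,:3].T+W[:3,3]
    a,b,c=P[...,0],-P[...,1],-P[...,2]; r=np.hypot(a,b); t=np.arctan2(r,c)
    u=K[0,0]*t*a/r+K[0,2]; v=K[1,1]*t*b/r+K[1,2]
    return cv2.remap(img,u.astype(np.float32),v.astype(np.float32),interp)
E
python3 - <<'E'
from h import *
from cell import state,viewer,models
s=state();c=viewer.get_calibration("wrist");p,d=viewer.read_camera("wrist")
print(s['t'],s['eef_pos'],s['tcp_rot'],s['joints'])
np.savez("w1.npz",p=p,d=d,**c)
for n in ["drive_mouth"]:print([(r["position"],r["confidence"]) for r in models.mark_of("wrist",n)])
o=rectify(p,c["camera_matrix"],c["world_to_cam"],66,512,207,70)
cv2.imwrite("pics/w1.png",np.hstack([cv2.resize(p,(560,420)),cv2.resize(o,(420,420))])[:,:,::-1][:,180:])
E
```

```text
1.9 [511.93106452 205.05983425 249.97778659] [3.14118608e+00 2.25303866e-04 2.47200048e+00] [ 2.61175135e-01  3.50371794e-01  1.69458808e+00  6.98214773e-05
  1.09617212e+00 -6.40060958e-01]
[([511.6, 207.4, 63.4], 0.59)]
```

View pics/w1.png

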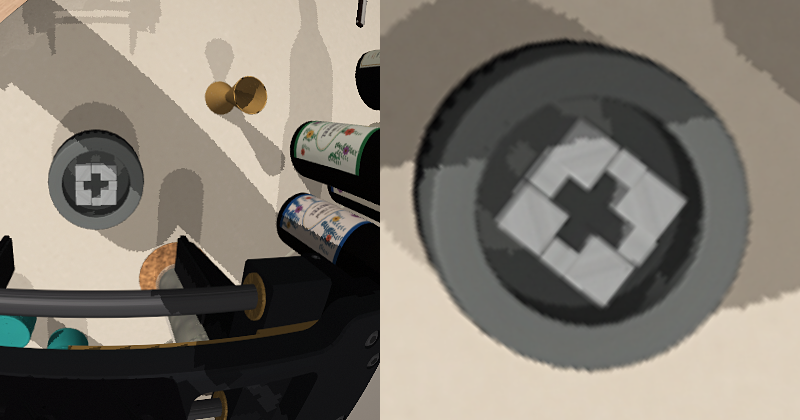

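```bash
cat >> h.py <<'E'
def fit(o,side,L,w,px=4,edge=3,bg=60,angs=np.arange(-45,45,.5),cross=30,body=170):
    """best (dx,dy,yaw deg,score) of a bright square with dark cross in the ortho picture"""
    g=cv2.cvtColor(o,cv2.COLOR_RGB2GRAY).astype(np.float32); best=(-1,)
    h=int((side/2+edge)*1.45*px); n=2*h+1
    q=(np.arange(n)-h)/px; x,y=np.meshgrid(q,-q)
    for a in angs:
        c,s=np.cos(np.radians(a)),np.sin(np.radians(a)); X=np.abs(c*x+s*y);Y=np.abs(-s*x+c*y)
        m=np.maximum(X,Y)
        t=np.where(m<side/2,body,bg); t=np.where(((X<L/2)&(Y<w/2))|((Y<L/2)&(X<w/2)),cross,t)
        M=(m<side/2+edge).astype(np.float32)
        r=cv2.matchTemplate(cv2.GaussianBlur(g,(0,0),1.5),cv2.GaussianBlur(t.astype(np.float32),(0,0),2),cv2.TM_CCOEFF_NORMED,mask=M)
        r[~np.isfinite(r)]=-1
        _,v,_,l=cv2.minMaxLoc(r)
        if v>best[0]: best=(v,(l[0]+h+.5-g.shape[1]/2)/px,-(l[1]+h+.5-g.shape[0]/2)/px,a)
    return best
E
python3 - <<'E'
from h import *
z=np.load("w1.npz");K,W=z["camera_matrix"],z["world_to_cam"]
o=rectify(z["p"],K,W,66,512,207,55)
for e,bg in ((0,60),(3,60),(3,100)):
    f=fit(o,46,28,10,edge=e,bg=bg);print(f,512+f[1],207+f[2])
T=np.array([511.93,205.06,249.98])
s=__import__("cell").state()
print(rows(s['eef_pos'],s['tcp_rot'],[467,-220,300],np.radians(81),10))
E
```

```text
(0.9363081455230713, 0.375, -0.875, np.float64(-38.0)) 512.375 206.125
(0.9389463067054749, 0.375, -0.875, np.float64(-38.0)) 512.375 206.125
(0.8623903393745422, 0.375, -0.875, np.float64(-38.0)) 512.375 206.125
[[[-0.091, -0.1439, -0.02], np.float64(0.0336)], [[-0.1057, -0.1336, -0.02], np.float64(0.0336)], [[-0.1192, -0.1217, -0.02], np.float64(0.0336)], [[-0.1313, -0.1085, -0.02], np.float64(0.0336)], [[-0.142, -0.094, -0.02], np.float64(0.0336)], [[-0.1511, -0.0786, -0.02], np.float64(0.0336)], [[-0.1585, -0.0622, -0.02], np.float64(0.0336)], [[-0.1642, -0.0452, -0.02], np.float64(0.0336)], [[-0.168, -0.0277, -0.02], np.float64(0.0336)], [[-0.17, -0.0098, -0.02], np.float64(0.0336)]]
```

Request:
{"method": "arm_command", "body": {
  "rows": [
    [[-0.091,-0.144,-0.021],0.034],
    [[-0.106,-0.134,-0.021],0.034],
    [[-0.119,-0.122,-0.021],0.034],
    [[-0.131,-0.108,-0.021],0.034],
    [[-0.142,-0.094,-0.021],0.034]
  ]
}}

```text
t: 2.5
eef_pos: [487.7, -6.1, 276.2]
tcp_rot: [3.141, 0.0, 1.935]
ft_force: [1.2, 0.3, -0.3]
opening: 1.0
grip_force: 0.0
```

Request:
{"method": "arm_command", "body": {
  "rows": [
    [[-0.151,-0.079,-0.021],0.034],
    [[-0.158,-0.062,-0.021],0.034],
    [[-0.164,-0.045,-0.021],0.034],
    [[-0.168,-0.028,-0.021],0.034],
    [[-0.17,-0.01,-0.021],0.034]
  ]
}}

```text
t: 3.0
eef_pos: [463.4, -217.5, 302.5]
tcp_rot: [3.141, -0.0, 1.401]
ft_force: [0.2, 0.1, 0.2]
opening: 1.0
grip_force: 0.0
```

Run:
```python
from h import *
from cell import state,viewer,models
s=state();c=viewer.get_calibration("wrist");p,d=viewer.read_camera("wrist")
print(s['t'],s['eef_pos'],s['tcp_rot'],s['joints'])
np.savez("w2.npz",p=p,d=d,**c)
o=rectify(p,c["camera_matrix"],c["world_to_cam"],118,467,-220,60)
for e in (0,2):
    f=fit(o,44,26,8,edge=e,bg=70);print(f,467+f[1],-220+f[2])
cv2.imwrite("pics/w2.png",np.hstack([p,cv2.resize(o,(420,420))])[:,:,::-1][:,180:])
```

```text
3.0 [ 463.42546603 -217.52315009  302.49508947] [ 3.14117192e+00 -9.02499852e-05  1.40077467e+00] [-5.68070692e-01  2.43595824e-01  1.70539946e+00  2.65044505e-04
  1.19224452e+00 -3.98146930e-01]
(0.914061963558197, 1.375, -4.375, np.float64(-14.0)) 468.375 -224.375
(0.7258942127227783, 1.375, -4.375, np.float64(-13.0)) 468.375 -224.375
```

View pics/w2.png

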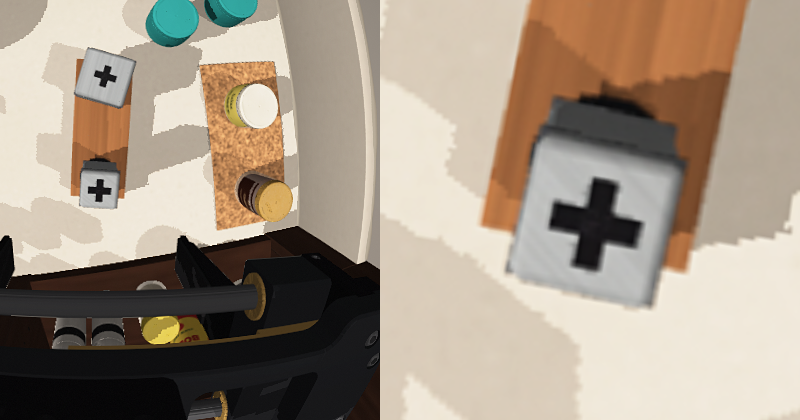

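Run:
```python
from h import *
z=np.load("w2.npz")
o=rectify(z["p"],z["camera_matrix"],z["world_to_cam"],118,467,-220,60)
for sd in (36,42,44,46):print(sd,fit(o,sd,26,8,edge=-1 if sd<44 else 1,bg=70,angs=np.arange(-20,-5,.5)))
z=np.load("w1.npz")
o=rectify(z["p"],z["camera_matrix"],z["world_to_cam"],66,512,207,60)
for sd in (36,44,46):print(sd,fit(o,sd,28,10,edge=0,bg=60,angs=np.arange(-45,-30,.5)))
s=__import__("cell").state()
print(rows(s['eef_pos'],s['tcp_rot'],[468.4,-224.4,150],np.radians(77),5))
```

```text
36 (0.9947402477264404, 1.625, -4.125, np.float64(-13.5))
42 (0.9775799512863159, 1.375, -4.125, np.float64(-13.5))
44 (0.8234238028526306, 1.375, -4.375, np.float64(-13.5))
46 (0.7642859816551208, 1.375, -4.625, np.float64(-14.0))
36 (0.9697933793067932, 0.375, -0.875, np.float64(-37.5))
44 (0.9581387639045715, 0.375, -1.125, np.float64(-38.0))
46 (0.9363081455230713, 0.375, -0.875, np.float64(-38.0))
[[[-0.0005, 0.0041, 0.1224], np.float64(0.0031)], [[-0.0005, 0.0041, 0.1224], np.float64(0.0031)], [[-0.0005, 0.0041, 0.1224], np.float64(0.0031)], [[-0.0004, 0.0041, 0.1224], np.float64(0.0031)], [[-0.0004, 0.0041, 0.1224], np.float64(0.0031)]]
```

Run:
```python
from h import *
from cell import state,viewer
s=state();c=viewer.get_calibration("wrist");p,d=viewer.read_camera("wrist")
print(s['eef_pos'],s['tcp_rot'],s['qvel'])
o=rectify(p,c["camera_matrix"],c["world_to_cam"],118,467,-220,60)
f=fit(o,42,26,8,edge=-1,bg=70,angs=np.arange(-20,-5,.5));print(f)
P=np.array([467+f[1],-220+f[2],118]);print(P)
print("tool",Ro.from_euler('xyz',s['tcp_rot']).inv().apply(P-s['eef_pos']))
print("down",rows(s['eef_pos'],s['tcp_rot'],[P[0],P[1],140],np.radians(90+f[3]),5))
z=np.load("w1.npz")
# socket in tool frame at w1
print("sock",Ro.from_euler('xyz',[3.14118,0,2.472]).inv().apply(np.array([512.4,206.1,66])-[511.93,205.06,249.98]))
```

```text
[ 463.33547101 -222.46641236  302.97911646] [3.14022089e+00 2.10781099e-03 1.39210196e+00] [ 0.08328248 -0.00980706  0.04802574  0.00976605 -0.02735391 -0.04884787]
(0.9780188798904419, 1.375, -4.125, np.float64(-14.0))
[ 468.375 -224.125  118.   ]
tool [ -0.34652443   5.00033336 184.98729113]
down [[[-0.0003, 0.004, 0.1304], np.float64(0.0042)], [[-0.0003, 0.004, 0.1304], np.float64(0.0042)], [[-0.0002, 0.004, 0.1304], np.float64(0.0042)], [[-0.0002, 0.004, 0.1304], np.float64(0.0042)], [[-0.0001, 0.004, 0.1304], np.float64(0.0042)]]
sock [  0.27697827   1.03123076 183.98044121]
```

Request:
{"method": "arm_command", "body": {
  "rows": [
    [[0,0.004,0.13],0.004],
    [[0,0.004,0.13],0.004],
    [[0,0.004,0.13],0.004],
    [[0,0.004,0.13],0.004],
    [[0,0.004,0.13],0.004]
  ]
}}

```text
t: 3.6
eef_pos: [468.9, -216.1, 138.5]
tcp_rot: [3.141, -0.0, 1.343]
ft_force: [0.5, -0.1, -0.8]
opening: 0.998
grip_force: 0.0
```

Request:
{"method": "arm_command", "body": {
  "rows": [
    [[0,0,0],0],
    [[0,0,0],0],
    [[0,0,0],0],
    [[0,0,0],0],
    [[0,0,0],0]
  ]
}}

```text
t: 4.1
eef_pos: [469.1, -217.4, 140.7]
tcp_rot: [3.14, 0.001, 1.342]
ft_force: [0.7, -0.3, 0.1]
opening: 1.001
grip_force: 0.0
```

Run:
```python
from h import *
from cell import state
s=state();print(s['eef_pos'],s['tcp_rot'])
print(rows(s['eef_pos'],s['tcp_rot'],[468.4,-224.1,45],np.radians(76.2),4))
```

```text
[ 469.06983517 -217.40075946  140.72900144] [3.13974028e+00 5.58035263e-04 1.34213621e+00]
[[[-0.0066, 0.0007, 0.0957], np.float64(0.001)], [[-0.0066, 0.0007, 0.0957], np.float64(0.001)], [[-0.0066, 0.0007, 0.0957], np.float64(0.001)], [[-0.0066, 0.0007, 0.0957], np.float64(0.001)]]
```

Request:
{"method": "arm_command", "body": {
  "rows": [
    [[-0.0066,0.0007,0.096],0.001],
    [[-0.0066,0.0007,0.096],0.001],
    [[-0.0066,0.0007,0.096],0.001],
    [[-0.0066,0.0007,0.096],0.001],
    [[0,0,0],0]
  ]
}}

```text
t: 4.6
eef_pos: [467.0, -223.5, 41.9]
tcp_rot: [-3.138, -0.001, 1.329]
ft_force: [0.2, -0.1, 0.1]
opening: 1.0
grip_force: 0.0
```

Request:
{"method": "arm_command", "body": {
  "rows": [
    [[0,0,0],0],
    [[0,0,0],0],
    [[0,0,0],0],
    [[0,0,0],0],
    [[0,0,0],0]
  ]
}}

```text
t: 5.1
eef_pos: [468.1, -223.9, 44.1]
tcp_rot: [3.141, 0.0, 1.329]
ft_force: [-0.2, 0.6, -0.5]
opening: 1.001
grip_force: 0.0
```

Run:
```python
from h import *
from cell import state,viewer
s=state();c=viewer.get_calibration("wrist");p,d=viewer.read_camera("wrist")
print(s['t'],s['eef_pos'],s['tcp_rot'],s['qvel'])
o=rectify(p,c["camera_matrix"],c["world_to_cam"],118,468,-224,60)
f=fit(o,42,26,8,edge=-1,bg=70,angs=np.arange(-25,0,.5));print(f)
P=np.array([468+f[1],-224+f[2],118]);print(P,"tool",Ro.from_euler('xyz',s['tcp_rot']).inv().apply(P-s['eef_pos']))
cv2.imwrite("pics/w3.png",np.hstack([p,cv2.resize(o,(420,420))])[:,:,::-1][:,180:])
```

```text
5.1 [ 468.07605785 -223.90052629   44.1218888 ] [3.14076064e+00 1.92109086e-04 1.32940776e+00] [-0.00139648  0.00687734  0.00168235 -0.00088702 -0.00171625  0.00201946]
(0.40973907709121704, -30.625, 26.625, np.float64(-25.0))
[ 437.375 -197.375  118.   ] tool [ 18.4031544  -36.09041637 -73.91170115]
```

View pics/w3.png

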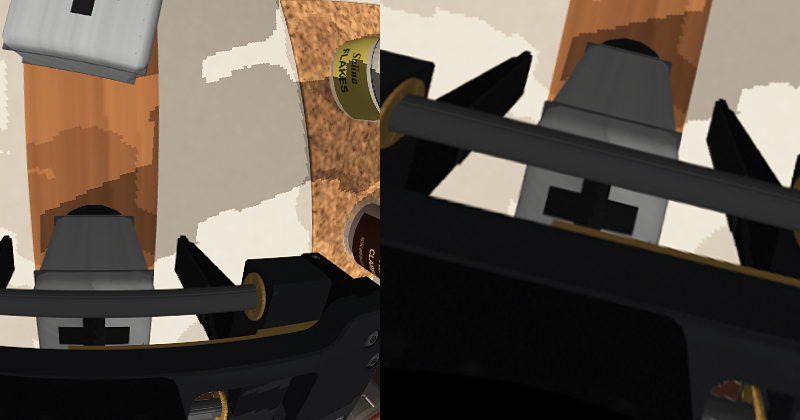

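Request:
{"method": "arm_command", "body": {
  "rows": [
    [[0,0,0],0],
    [[0,0,0],0],
    [[0,0,0],0],
    [[0,0,0],0],
    [[0,0,0],0]
  ],
  "claw": 0
}}

```text
t: 5.65
eef_pos: [467.9, -223.8, 43.6]
tcp_rot: [-3.142, -0.0, 1.329]
ft_force: [0.9, 0.3, 0.4]
opening: 0.636
grip_force: 0.0
```

Request:
{"method": "arm_command", "body": {
  "rows": [
    [[0,0,0],0],
    [[0,0,0],0],
    [[0,0,0],0],
    [[0,0,0],0],
    [[0,0,0],0]
  ]
}}

```text
t: 6.15
eef_pos: [467.9, -223.8, 43.6]
tcp_rot: [3.142, -0.0, 1.329]
ft_force: [-0.8, -0.5, 0.4]
opening: 0.461
grip_force: 30.0
```

Run:
```python
from h import *
from cell import state
s=state();print(s['t'],s['eef_pos'],s['tcp_rot'],s['opening'],s['grip_force'])
print(rows(s['eef_pos'],s['tcp_rot'],[s['eef_pos'][0],s['eef_pos'][1],160],None,5))
p=[s['eef_pos'][0],s['eef_pos'][1],160]
for y in (52,142):print(rows(p,s['tcp_rot'],[512.4,206.1,160],np.radians(y),10))
```

```text
6.15 [ 467.90472967 -223.83178255   43.6051759 ] [ 3.14153033e+00 -7.93078941e-05  1.32931075e+00] 0.4610104772251152 29.98630553483963
[[[0.0, 0.0, -0.0931], 0.0], [[0.0, 0.0, -0.0931], 0.0], [[0.0, 0.0, -0.0931], 0.0], [[0.0, 0.0, -0.0931], 0.0], [[0.0, 0.0, -0.0931], 0.0]]
[[[0.1712, -0.0238, 0.0], np.float64(0.0134)], [[0.1701, -0.031, 0.0], np.float64(0.0134)], [[0.1686, -0.0382, 0.0], np.float64(0.0134)], [[0.1669, -0.0453, 0.0], np.float64(0.0134)], [[0.1648, -0.0523, 0.0], np.float64(0.0134)], [[0.1625, -0.0592, 0.0], np.float64(0.0134)], [[0.1598, -0.066, 0.0], np.float64(0.0134)], [[0.1569, -0.0726, 0.0], np.float64(0.0134)], [[0.1537, -0.0792, 0.0], np.float64(0.0134)], [[0.1502, -0.0856, 0.0], np.float64(0.0134)]]
[[[0.1712, -0.0238, 0.0], np.float64(-0.0366)], [[0.1728, -0.0041, 0.0], np.float64(-0.0366)], [[0.1722, 0.0158, 0.0], np.float64(-0.0366)], [[0.1692, 0.0354, 0.0], np.float64(-0.0366)], [[0.164, 0.0546, 0.0], np.float64(-0.0366)], [[0.1567, 0.073, 0.0], np.float64(-0.0366)], [[0.1473, 0.0905, 0.0], np.float64(-0.0366)], [[0.1359, 0.1068, 0.0], np.float64(-0.0366)], [[0.1228, 0.1217, 0.0], np.float64(-0.0366)], [[0.108, 0.135, 0.0], np.float64(-0.0366)]]
```

Request:
{"method": "arm_command", "body": {
  "rows": [
    [[0,0,-0.093],0],
    [[0,0,-0.093],0],
    [[0,0,-0.093],0],
    [[0,0,-0.093],0],
    [[0,0,-0.093],0]
  ]
}}

```text
t: 6.65
eef_pos: [467.6, -223.7, 160.7]
tcp_rot: [-3.141, -0.0, 1.329]
ft_force: [0.2, -0.1, -1.1]
opening: 0.462
grip_force: 30.0
```

Request:
{"method": "arm_command", "body": {
  "rows": [
    [[0.171,-0.024,0],-0.0366],
    [[0.173,-0.004,0],-0.0366],
    [[0.172,0.016,0],-0.0366],
    [[0.169,0.035,0],-0.0366],
    [[0.164,0.055,0],-0.0366]
  ]
}}

```text
t: 7.15
eef_pos: [489.8, -7.3, 159.8]
tcp_rot: [-3.141, -0.0, 1.909]
ft_force: [-0.2, -0.5, -1.8]
opening: 0.461
grip_force: 30.0
```

Request:
{"method": "arm_command", "body": {
  "rows": [
    [[0.157,0.073,0],-0.0366],
    [[0.147,0.09,0],-0.0366],
    [[0.136,0.107,0],-0.0366],
    [[0.123,0.122,0],-0.0366],
    [[0.108,0.135,0],-0.0366]
  ]
}}

```text
t: 7.65
eef_pos: [511.9, 207.9, 159.7]
tcp_rot: [-3.141, -0.0, 2.484]
ft_force: [1.2, -0.5, -1.9]
opening: 0.461
grip_force: 30.0
```

Request:
{"method": "arm_command", "body": {
  "rows": [
    [[0,0,0],0],
    [[0,0,0],0],
    [[0,0,0],0],
    [[0,0,0],0],
    [[0,0,0],0]
  ]
}}

```text
t: 8.15
eef_pos: [512.3, 205.1, 160.0]
tcp_rot: [3.141, 0.0, 2.477]
ft_force: [0.0, -0.7, -1.4]
opening: 0.457
grip_force: 30.0
```

Run:
```python
from h import *
from cell import state,viewer
s=state();print(s['t'],s['eef_pos'],s['tcp_rot'],s['opening'],s['grip_force'],s['ft_force'])
print(rows(s['eef_pos'],s['tcp_rot'],[511.9,205.8,108],np.radians(142),3))
c=viewer.get_calibration("wrist");p,d=viewer.read_camera("wrist");np.savez("w4.npz",p=p,d=d,**c)
q,_=viewer.read_camera("scene")
cv2.imwrite("pics/w4.png",np.hstack([p[:,130:460],cv2.resize(q[100:260,130:310],(470,420),interpolation=2)])[:,:,::-1])
```

```text
8.15 [512.30976535 205.08660135 160.02642987] [3.14149440e+00 5.59835523e-05 2.47735467e+00] 0.4565675910707862 29.986345767974854 [ 0.01417229 -0.72477684 -1.44610606]
[[[0.001, 0.0004, 0.0694], np.float64(-0.0001)], [[0.001, 0.0004, 0.0694], np.float64(-0.0001)], [[0.001, 0.0004, 0.0694], np.float64(-0.0001)]]
```

View pics/w4.png

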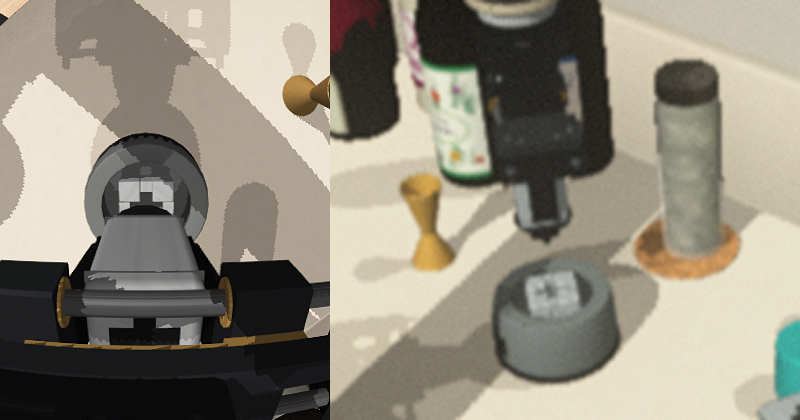

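Request:
{"method": "arm_command", "body": {
  "rows": [
    [[0.001,0,0.07],0],
    [[0.001,0,0.07],0],
    [[0.001,0.001,0.07],0],
    [[0,0,0],0],
    [[0,0,0],0]
  ]
}}

```text
t: 8.75
eef_pos: [511.9, 206.5, 107.7]
tcp_rot: [-3.141, -0.0, 2.479]
ft_force: [0.3, -0.3, -1.0]
opening: 0.462
grip_force: 30.0
```

Request:
{"method": "arm_command", "body": {
  "rows": [
    [[0,0,0],0],
    [[0,0,0],0],
    [[0,0,0],0],
    [[0,0,0],0],
    [[0,0,0],0]
  ]
}}

```text
t: 9.25
eef_pos: [511.8, 206.7, 107.6]
tcp_rot: [3.141, 0.0, 2.479]
ft_force: [0.1, 0.7, -1.8]
opening: 0.464
grip_force: 30.0
```

Run:
```python
from h import *
from cell import state
s=state();print(s['t'],s['eef_pos'],np.degrees(s['tcp_rot']),s['ft_force'])
print(rows(s['eef_pos'],s['tcp_rot'],[511.9,205.8,s['eef_pos'][2]],np.radians(142),1))
```

```text
9.25 [511.80049997 206.7421167  107.58616694] [1.79982588e+02 8.98549812e-03 1.42046247e+02] [ 0.09984752  0.73216079 -1.83378394]
[[[-0.0026, -0.0027, -0.0], np.float64(0.0003)]]
```

Request:
{"method": "arm_command", "body": {
  "rows": [
    [[-0.0026,-0.0027,0],0],
    [[0,0,0.008],0],
    [[0,0,0.008],0],
    [[0,0,0.008],0],
    [[0,0,0.008],0]
  ]
}}

```text
t: 9.75
eef_pos: [511.8, 205.8, 99.1]
tcp_rot: [-3.142, -0.0, 2.479]
ft_force: [-0.4, 0.2, -1.2]
opening: 0.463
grip_force: 30.0
```

Request:
{"method": "arm_command", "body": {
  "rows": [
    [[0,0,0],0],
    [[0,0,0],0],
    [[0,0,0],0],
    [[0,0,0.008],0],
    [[0,0,0],0]
  ]
}}

```text
t: 10.25
eef_pos: [512.0, 205.9, 97.3]
tcp_rot: [3.141, 0.0, 2.479]
ft_force: [0.3, 0.1, -2.8]
opening: 0.461
grip_force: 30.0
```

Request:
{"method": "arm_command", "body": {
  "rows": [
    [[0,0,0.012],0],
    [[0,0,0.012],0],
    [[0,0,0.012],0],
    [[0,0,0],0],
    [[0,0,0],0]
  ]
}}

```text
t: 10.75
eef_pos: [512.0, 205.9, 88.2]
tcp_rot: [3.141, -0.0, 2.479]
ft_force: [1.2, 2.8, -3.1]
opening: 0.463
grip_force: 30.0
```

Request:
{"method": "arm_command", "body": {
  "rows": [
    [[0,0,0.012],0],
    [[0,0,0.012],0],
    [[0,0,0.004],0],
    [[0,0,0],0],
    [[0,0,0],0]
  ]
}}

```text
t: 11.25
eef_pos: [512.0, 205.9, 81.3]
tcp_rot: [3.141, 0.0, 2.479]
ft_force: [2.8, 2.3, -3.5]
opening: 0.463
grip_force: 30.0
```

Request:
{"method": "arm_command", "body": {
  "rows": [
    [[0,0,0.008],0],
    [[0,0,0.008],0],
    [[0,0,0.008],0],
    [[0,0,0],0],
    [[0,0,0],0]
  ]
}}

```text
t: 11.75
eef_pos: [512.0, 205.9, 75.6]
tcp_rot: [3.141, 0.0, 2.479]
ft_force: [1.7, 2.3, 4.7]
opening: 0.462
grip_force: 30.0
```

Request:
{"method": "arm_command", "body": {
  "rows": [
    [[0,0,0.008],0],
    [[0,0,0.008],0],
    [[0,0,0.004],0],
    [[0,0,0],0],
    [[0,0,0],0]
  ]
}}

```text
t: 12.25
eef_pos: [512.0, 205.9, 70.9]
tcp_rot: [3.141, 0.0, 2.479]
ft_force: [1.0, 3.1, 8.9]
opening: 0.461
grip_force: 30.0
```

Request:
{"method": "arm_command", "body": {
  "rows": [
    [[0,0,0.004],0],
    [[0,0,0],0],
    [[0,0,0.003],0],
    [[0,0,0],0],
    [[0,0,0],0]
  ]
}}

```text
t: 12.75
eef_pos: [512.0, 205.9, 69.6]
tcp_rot: [3.141, 0.001, 2.479]
ft_force: [-1.3, 1.4, 13.2]
opening: 0.462
grip_force: 30.0
```

Request:
{"method": "arm_command", "body": {
  "rows": [
    [[0,0,0.003],0],
    [[0,0,0],0],
    [[0,0,0],0],
    [[0,0,0],0],
    [[0,0,0],0]
  ]
}}

```text
t: 13.25
eef_pos: [512.1, 205.9, 69.5]
tcp_rot: [3.14, 0.001, 2.479]
ft_force: [-3.0, 0.6, 22.4]
opening: 0.459
grip_force: 30.0
```

Run:
```python
from h import *
from cell import state,viewer
s=state();print(s['t'],s['eef_pos'],s['grip_force'],s['ft_force'],s['moment'])
p,d=viewer.read_camera("wrist");q,_=viewer.read_camera("scene")
cv2.imwrite("pics/w5.png",np.hstack([p[:,130:460],cv2.resize(q[100:260,130:310],(470,420),interpolation=2)])[:,:,::-1])
```

```text
13.25 [512.06933023 205.86586488  69.49799892] 29.98703509569168 [-2.98295282  0.55897305 22.41854805] [0.09216003 0.77299664 0.00132936]
```

View pics/w5.png

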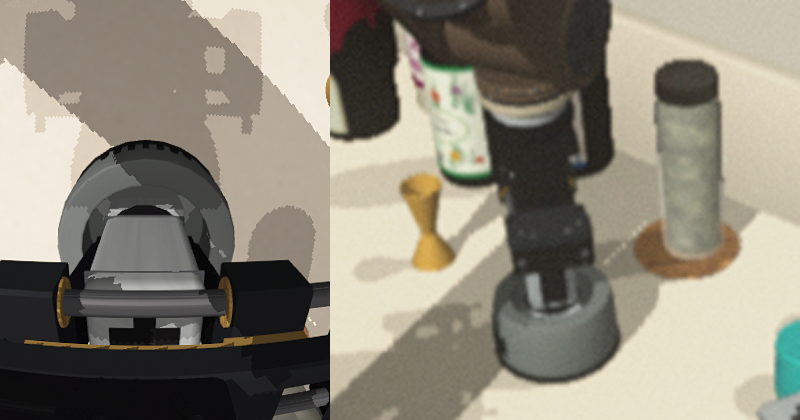

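The cup sits in the grinder with its flange inside the well. The last 0.75 mm of commanded travel moved it only 0.1 mm and raised the force to 22 N. That means it is on the stop, at the predicted height of 69.5 mm against 69.6 mm.

```bash
python3 -c "
from cell import env
print(env.job_done())"
```

```text
the job is handed in; nothing more can be done
None
```

The herb jar was on the round mat, so I used the tall cup: it is meshed in the grinder's socket, pressed down to the stop and still gripped, and the job is handed in (robot clock about 13 s).

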